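# Put the slide cabinet to bed

## Robot

A 6-joint arm with a two-finger parallel gripper is mounted at the origin on the work surface. World frame = base frame: x ahead of the robot, y to its left, z up, the work surface at z = 0. Lengths are in m, angles in degrees, forces in N, time in s.
With the tool pointing down it reaches from about 0.35 to 0.875 m from the base axis. Payload 4.2 kg.
Tool frame: the origin (TCP) lies on the mounting face of the last link; the fingertips stand 182 mm ahead of it and the grasp point (between the pads) lies 164 mm ahead of it (r.tcp_to_grasp is the distance from the TCP to the grasp point, in m); z points along the fingers, y is the line along which they close (so a half turn about z gives the same grasp; the last joint's range is limited). The gripper opens to 87 mm and grips with 3 to 60 N. Pads are 19 mm wide; open, the fingers measure 117 mm over their backs; the gripper's body (75 mm by 190 mm) begins 51 mm behind the grasp point.
Start: joints at [-48.724, 22.042, 0.453, 0, -68.411, -14.817], TCP at [0.278, -0.56, 0.405] pointing down, gripper open.
Joint ranges: [-179.83, 179.83], [-69.29, 118.12], [-61.27, 80.66], [-181.25, 117.63], [-171.15, -9.14], [-177.46, 177.46]. Speed limits (degrees/s): [159.86, 159.86, 180, 180, 180, 180].

## Interface

Orientations are given as a 3x3 rotation matrix whose columns are the frame's x, y, z axes.
In Python, from station import sense, eyes, r gives the robot as it stands.
- The arm moves only by the tool jog_arm, never from a script. Its argument "increments" is a list of rows, each a list of 4 numbers: the shift along the tool's x, y, z normalised to -1 to 1, where 1 is 0.02 m, then the turn about the tool's z normalised to -1 to 1, where 1 is 0.08 rad. A call has 1 to 10 rows; each row shifts and turns the commanded pose from where the row before left it, along the tool's axes as they then stand; what a row does not reach is not made up. A row lasts 1/10 s, in which the tool goes at most 50 mm and 8.59 degrees, less where a joint would pass 70% of its speed; a pose out of reach is approached as far as the arm can. A call with a number of a shift or a turn outside -1 to 1 is refused whole. A call with a gripper value outside its range is refused whole. "grip" is the finger opening in mm, from 0 to 87, set as the call begins (left out, the last holds). The fingers move at their own pace and stop on an object; the grip force is fixed at half the most. Time passes only in rows, so rows that do not move let the fingers close. It gives the time, the measured TCP pose, the force, the opening and the grip force at its end, in the units of the state.
- sense(): the state, without advancing time (a new reading comes with each control period).
- eyes.capture(name): name is "scene" or "top" or "wrist"; returns the picture (384x512x3 uint8, blue, green, red); there is no depth.
- eyes.get_calibration(name): a dict with "camera_matrix" (3x3 intrinsics, pixels), "R" (3x3) and "t" (3): a world point X has camera coordinates R X + t; the wrist camera has in their place "T_tool_cam" (4x4, takes a point from camera to tool coordinates, whose origin is the TCP and whose axes are the flange's). Camera axes: x right, y down, z forward; pixel columns grow to the right and rows downward; lengths in m; the calibration is good to about 2 mm. A picture is of the moment at which its call begins: read the wrist's pose just before it. get_calibration takes no time and is no camera call.
- r.finish_job(): hands the job in; it is judged then, once.
Trained networks look in the newest picture that a camera, given by its name, has taken for a name from the list of things; names that differ only in an ending like _2 or _b are one class to them, and where a whole thing is asked for, a point or a joint stands for the part that bears it (a point fixed in the world has none). Each returns a list of dicts, best first, with "conf" (0 to 1); they miss things now and then, are a little off and sometimes report something else, mostly with a low value. They report only what shows in the picture. A call takes as long as a camera call.
- eyes.spot_in(camera, name): "centre" ([x, y, z] in m, in world coordinates, good to about 4 mm: the middle of the surface that is visible of it).
- eyes.outline_of(camera, name): "mask" (384x512 bool, what is visible of it).
The state is a dict: "time_s": time; "joints": joint angles; "joint_velocities": joint speeds; "effort": joint torques, N m; "tcp_pos": TCP position; "ee_rot": TCP orientation; "wrist_force": force on the tool from outside, world axes, zero at the start; "moment": the same for the moment, N m; "gripper_width": opening from 0.0 (shut) to 1.0 (fully open); "gripper_force": force on a finger pad.
Only numpy, scipy, OpenCV 4.12 (cv2) and the standard library are available. Lean on these libraries where they do the work, as an engineer would, in place of code of your own. Each camera call takes 0.05 s, during which the arm holds its last target. There are 200 camera calls.

## Task

Close up the small slide cabinet on the bench using your fingertips only: first gently push its drawer fully home, then swing its door fully shut over the drawer. Do not slam either one, do not grip or pinch the door or the drawer, and leave the bottles and everything else standing where they are.

Things in the scene. Friction and masses are not known exactly. Their poses are not given: they have to be found in the camera images.
- cabinet: grey bench-top slide cabinet, fixed to the bench, 205 mm deep with its door shut (x), 170 mm wide (y), 90 mm tall. Origin: on the bench, under the middle of the cabinet: its back is at x = +100 mm, the front of its carcass at x = -88 mm. Its own +x axis points from front to back, +y to its hinge side (left as seen from the robot), z up. It holds one drawer, and one door hung in front of the drawer
- slide_drawer (a joint): the drawer with rows of glass slides: 0 m = fully home, grows as it is pulled out along the cabinet's -x (0.045 to 0.085 at the start, stop at 0.11). It slides freely with about 1.5 N of friction plus 6 N per m/s and stays where it is left; a rigid stop at 0
- drawer_face (a point): centre of the outer face of the drawer's flat aluminium front panel; the panel is 124 mm wide (y), 66 mm tall, 12 mm thick, lower edge 12 mm above the bench, this point 45 mm above the bench. No handle, just a flat dark disc near the top. Axes as the cabinet's: +x goes through the panel, the way to push it home. When home it lies at x = -94 mm in the cabinet's frame, 6 mm proud of the carcass
- cab_door (a joint): the white door: 0 rad = fully shut, grows as it opens (1.5 to 1.95 at the start, limit 2.1). It turns about the vertical hinge line at the cabinet's left front corner, from above clockwise to open and counter-clockwise to shut. Hinge friction about 0.05 N m plus 0.1 N m per rad/s; it stays where it is left; rigid stop at 0
- door_hinge (a point): point on the door's hinge line at the door's mid height, 45 mm above the bench; it lies at x = -105 mm, y = +82 mm in the cabinet's frame. Axes as for door_face
- door_face (a point): on the door's outer face, 100 mm from the hinge line, 45 mm above the bench. Turns with the door: +x through the panel to its inner face (pushes it shut), +y to the hinge, z up; shut, as the cabinet's axes. Flat panel 164 mm wide, 84 mm tall (lower edge 3 mm above the bench), 10 mm thick; a knob 12 mm across stands 10 mm out of its outer face, 148 mm from the hinge line at mid height
- sample0: small sealed amber sample bottle with a cap, 40 mm across, 85 mm tall, standing loose on the bench near the cabinet; origin: centre of its underside, z up. A bystander
- sample1: small sealed amber sample bottle with a cap, 40 mm across, 85 mm tall, standing loose on the bench near the cabinet; origin: centre of its underside, z up. A bystander
- sample2: small sealed amber sample bottle with a cap, 40 mm across, 85 mm tall, standing loose on the bench near the cabinet; origin: centre of its underside, z up. A bystander
- jar: clear lidded jar, 60 mm across, 75 mm tall, loose on the bench to the left of the cabinet; origin: centre of its underside. A bystander
- roll: white paper roll standing on end, 96 mm across, 100 mm tall, loose on the bench to the right of the cabinet; origin: centre of its underside. A bystander
- counter: small black hand tally counter, 50 x 50 x 43 mm, loose on the bench in front of the cabinet to the right; origin: centre of its underside. A bystander
- tray: shallow grey two-part tray, 90 x 70 x 22 mm, loose on the bench to the left in front of the cabinet; origin: centre of its underside. A bystander
- petri: closed petri dish, 64 mm across, 16 mm tall, lying loose on top of the cabinet towards its back; origin: centre of its underside. A bystander

How it is judged (in metres and radians):
On the way, in this order (a step that is already met when the one before it is completed fails the run):
1. the drawer is pushed home (within 4 mm) while the door is still open (value of joint slide_drawer below 0.004 m and value of joint cab_door above 0.6 rad), for 0.2 s.
2. the door is swung shut (within 0.04 rad) over the closed drawer (value of joint cab_door below 0.04 rad and value of joint slide_drawer below 0.004 m), for 0.2 s.
At the end, for the whole second after the job is handed in: the drawer is within 4 mm of fully home, the door within 0.04 rad of fully shut, and every bystander stands upright (within 0.2 rad) less than 20 mm from where it began (all of step 2 and distance of each of sample0, sample1, sample2, jar, roll, counter, tray, petri from where it was at the start of the episode below 0.02 m and angle between each of sample0, sample1, sample2, jar, roll, counter, tray, petri's own z axis and vertical below 0.2 rad); the robot touches nothing.
It fails at once if the door is swung in (below 0.6 rad) while the drawer still stands out by more than 8 mm (value of joint slide_drawer above 0.008 m and value of joint cab_door below 0.6 rad).
It fails at once if the drawer (faster than 0.35 m/s) or the door (faster than 3.5 rad/s) is slammed (velocity of joint slide_drawer below -0.35 m/s or velocity of joint cab_door below -3.5 rad/s).
It fails at once if the fingers straddle the door panel or the drawer's front panel, as for a pinch ((x of the grasp point in the frame of door_face between -0.002 and 0.012 m and y of the grasp point in the frame of door_face between -0.08 and 0.1 m and z of the grasp point in the frame of door_face below 0.055 m) or (x of the grasp point in the frame of drawer_face between -0.002 and 0.012 m and y of the grasp point in the frame of drawer_face between -0.075 and 0.075 m and z of the grasp point in the frame of drawer_face below 0.055 m)).
It fails at once if the fingers press on the cabinet, drawer or door with more than 45 N (contact force between the fingers and cabinet above 45 N).
It fails at once if a bystander is moved by more than 20 mm, lifted or tipped (distance of any of sample0, sample1, sample2, jar, roll, counter, tray, petri from where it was at the start of the episode above 0.02 m or angle between any of sample0, sample1, sample2, jar, roll, counter, tray, petri's own z axis and vertical above 0.2 rad).
It also fails if it takes over 53 s, if anything falls off the work surface, if the arm or the gripper's body presses on something with over 40 N, if the wrist force passes 120 N, or if a joint passes its speed limit or range.

## Working session

There is one attempt and no reset: what is moved stays moved. The work goes in short steps, Python scripts to look and compute and a tool call to move; the robot and the scene stay as the last step left them, time stands still between calls to the robot, and variables do not carry over. Pictures are saved under pics/ and viewed, at most 10 in all, crops included, and the job is handed in when it is done.

Besides the shell and the picture viewer there is one more tool, called after ">>>" in YAML: its name, and indented under it one key for each argument. jog_arm: Moves the arm, as the interface text tells. Its arguments: {"type":"object","properties":{"increments":{"type":"array"},"grip":{"type":"number"}},"required":["increments"]}

```bash
mkdir -p pics; python3 - <<'E'
from station import sense, eyes, r
import cv2, numpy as np
s=sense(); print(s['time_s'],s['tcp_pos'],np.round(s['ee_rot'],3).tolist(),s['gripper_width'])
for c in ['top','scene']:
    im=eyes.capture(c); cv2.imwrite(f'pics/{c}0.png',im)
    for n in ['cabinet','drawer_face','door_face','slide_drawer','cab_door','sample0','jar','roll','counter','tray','petri']:
        print(c,n,[(np.round(d['centre'],3).tolist(),round(d['conf'],2)) for d in eyes.spot_in(c,n)][:4])
    k=eyes.get_calibration(c); print(np.array(k['camera_matrix']).round(1).tolist(),np.array(k['R']).round(4).tolist(),np.array(k['t']).round(4).tolist())
E
```

```text
0.0 [ 0.27840774 -0.55933069  0.40368269] [[-0.895, -0.445, -0.001], [-0.445, 0.895, 0.002], [0.0, 0.002, -1.0]] 1.0040543276922704
top cabinet [([0.641, 0.065, 0.092], 0.98)]
top drawer_face [([0.559, 0.062, 0.035], 0.75)]
top door_face [([0.514, 0.171, 0.086], 0.72)]
top slide_drawer [([0.562, 0.061, 0.04], 0.74)]
top cab_door [([0.512, 0.166, 0.082], 0.76)]
top sample0 [([0.726, 0.2, 0.055], 0.76), ([0.674, -0.097, 0.055], 0.75), ([0.484, -0.121, 0.059], 0.61)]
top jar [([0.633, 0.277, 0.074], 0.62)]
top roll [([0.581, -0.205, 0.101], 0.63), ([0.56, 0.059, 0.035], 0.35)]
top counter [([0.382, -0.104, 0.033], 0.96)]
top tray [([0.515, 0.372, 0.006], 0.8), ([0.561, 0.06, 0.037], 0.35)]
top petri [([0.725, 0.039, 0.104], 0.85), ([0.513, 0.168, 0.086], 0.35)]
[[349.9, 0.0, 257.0], [0.0, 349.9, 187.6], [0.0, 0.0, 1.0]] [[0.0168, -0.9992, -0.036], [-0.9978, -0.0144, -0.0654], [0.0648, 0.037, -0.9972]] [0.0601, 0.5707, 0.8877]
scene cabinet [([0.723, 0.08, 0.079], 0.82)]
scene drawer_face [([0.534, 0.064, 0.067], 0.55)]
scene door_face [([0.517, 0.172, 0.058], 0.96)]
scene slide_drawer [([0.531, 0.068, 0.066], 0.76)]
scene cab_door [([0.518, 0.174, 0.054], 0.9)]
scene sample0 [([0.741, 0.209, 0.048], 0.67), ([0.499, -0.121, 0.045], 0.58), ([0.696, -0.096, 0.05], 0.56), ([0.733, 0.037, 0.105], 0.21)]
scene jar [([0.654, 0.285, 0.05], 0.85), ([0.698, -0.099, 0.045], 0.63)]
scene roll [([0.613, -0.192, 0.074], 0.85)]
scene counter [([0.398, -0.097, 0.026], 0.63)]
scene tray [([0.515, 0.377, 0.011], 0.93), ([0.498, -0.121, 0.044], 0.51)]
scene petri [([0.735, 0.034, 0.108], 0.56)]
[[459.5, 0.0, 254.1], [0.0, 459.5, 190.9], [0.0, 0.0, 1.0]] [[-0.173, 0.9848, -0.0143], [0.5494, 0.0845, -0.8313], [-0.8174, -0.1517, -0.5557]] [0.0331, -0.2342, 1.5958]
```

View pics/top0.png

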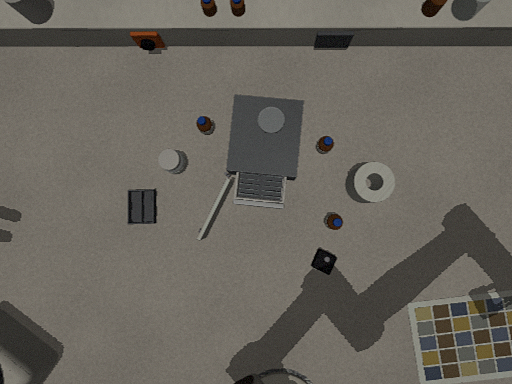

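View pics/scene0.png

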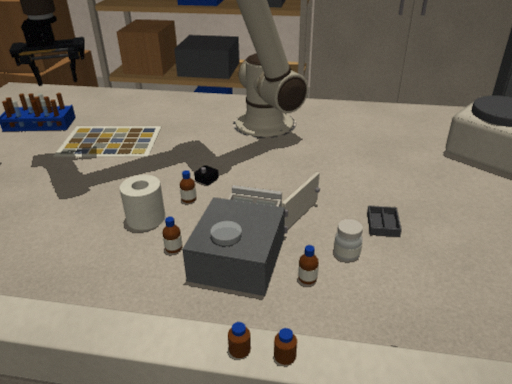

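The top picture shows the cabinet roof at about (228–303, 95–180), the drawer front at (235–284, 207), and the door from (231,174) to (200,238). The jar, tray and bottles are clear of it. Next I refine these edges.

```bash
cat > h.py <<'E'
import numpy as np, cv2
from station import sense, eyes, r
def unproj(c,uv,z):
    k=eyes.get_calibration(c);K=np.array(k['camera_matrix']);R=np.array(k['R']);t=np.array(k['t'])
    C=-R.T@t; d=R.T@np.linalg.inv(K)@np.array([uv[0],uv[1],1.]); return C+d*(z-C[2])/d[2]
def proj(c,X):
    k=eyes.get_calibration(c);p=np.array(k['R'])@X+np.array(k['t']);p=np.array(k['camera_matrix'])@p;return p[:2]/p[2]
E
python3 - <<'E'
from h import *
im=eyes.capture('top')
cr=cv2.resize(im[85:250,180:345],None,fx=3.6,fy=3.6,interpolation=cv2.INTER_CUBIC); cv2.imwrite('pics/crop.png',cr)
for n,z in [('cabinet',.09),('cab_door',.087),('slide_drawer',.078)]:
    o=eyes.outline_of('top',n)
    if not o: print(n,'none');continue
    m=o[0]['mask'].astype(np.uint8); b=cv2.boxPoints(cv2.minAreaRect(cv2.findNonZero(m)))
    print(n,o[0]['conf'],m.sum(),b.round(1).tolist(),[unproj('top',p,z)[:2].round(4).tolist() for p in b])
E
```

```text
cabinet 0.64 7186 [[197.5, 238.60000610351562], [237.5, 83.4000015258789], [314.70001220703125, 103.30000305175781], [274.70001220703125, 258.5]] [[0.4412, 0.2062], [0.8198, 0.1184], [0.7713, -0.0697], [0.3983, 0.0217]]
cab_door 0.83 559 [[195.89999389648438, 236.89999389648438], [226.5, 177.1999969482422], [234.6999969482422, 181.39999389648438], [204.0, 241.10000610351562]] [[0.4449, 0.2108], [0.5894, 0.1405], [0.5796, 0.1206], [0.4354, 0.191]]
slide_drawer 0.97 1595 [[233.39999389648438, 203.39999389648438], [236.8000030517578, 171.1999969482422], [286.6000061035156, 176.39999389648438], [283.20001220703125, 208.6999969482422]] [[0.5267, 0.1235], [0.6054, 0.1169], [0.5941, -0.0045], [0.516, 0.0028]]
```

View pics/crop.png

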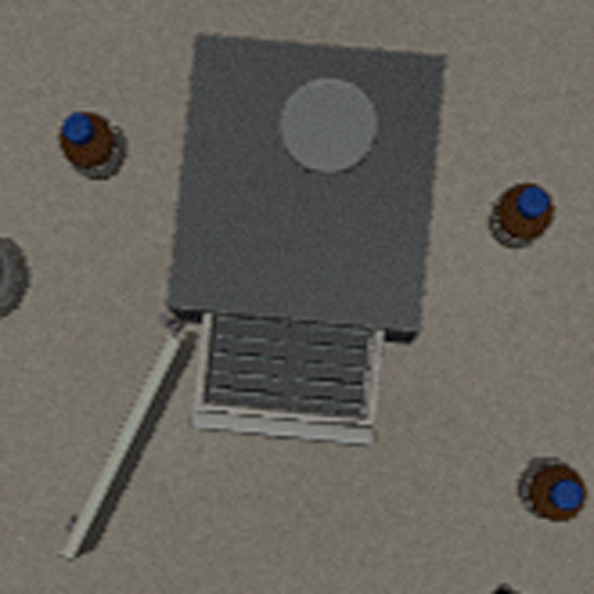

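The crop shows the roof corners at crop (197,35), (446,57), (417,332) and (170,305). The drawer's outer top edge runs (193,426)–(372,442), and the door's top outer edge runs (172,338)–(64,552).

```bash
cat >> h.py <<'E'
P=lambda x,y,z: unproj('top',(180+(x+.5)/3.6-.5,85+(y+.5)/3.6-.5),z)[:2]
E
python3 - <<'E'
from h import *
c=np.array([P(*p,.09) for p in [(197,35),(446,57),(417,332),(170,305)]])
print(c.round(4).tolist(), [np.linalg.norm(c[i]-c[(i+1)%4]).round(4) for i in range(4)])
ax=((c[0]+c[1])-(c[3]+c[2]));ay=(c[0]+c[3])-(c[1]+c[2])
y1=np.arctan2(ax[1],ax[0]);y2=np.arctan2(-ay[0],ay[1]);print('yaw',np.degrees([y1,y2]))
a=(y1+y2)/2;ex=np.array([np.cos(a),np.sin(a)]);ey=np.array([-ex[1],ex[0]])
O=c.mean(0)-.006*ex; print('origin',O,'ex',ex)
d=np.array([P(193,426,.078),P(372,442,.078)]);print('drawer',d.round(4).tolist(),np.linalg.norm(d[0]-d[1]),((d-O)@ex).round(4),((d-O)@ey).round(4))
H=O-.105*ex+.082*ey;t=P(64,552,.087);t2=P(77,557,.087);v=t-H
print('hinge',H,'tip',t,t2,'len',np.linalg.norm(v),'th',[np.degrees(np.arctan2(-(w@ex),-(w@ey))) for w in (v,t2-H)])
for n in range(1):
  s=sense();k=[s['tcp_pos'],s['time_s']];print(k)
# rotation-to-yaw
R=np.array(s['ee_rot']);print('tool yaw x axis',np.degrees(np.arctan2(R[1,0],R[0,0])),s['joints'])
E
```

```text
[[0.7924, 0.1255], [0.7781, -0.0427], [0.5922, -0.0251], [0.6081, 0.1398]] [np.float64(0.1688), np.float64(0.1867), np.float64(0.1656), np.float64(0.1848)]
yaw [-4.92167935 -5.18779995]
origin [0.68673772 0.0499044 ] ex [ 0.99611098 -0.08810745]
drawer [[0.5278, 0.1239], [0.519, 0.0034]] 0.12080370932026382 [-0.1649 -0.163 ] [ 0.0597 -0.0611]
hinge [0.58937088 0.14083678] tip [0.44252168 0.20715507] [0.43939559 0.1983693 ] len 0.16112977447099633 th [np.float64(109.24958105850992), np.float64(105.93273877094516)]
[array([ 0.27847414, -0.55949963,  0.40473752]), 1.4]
tool yaw x axis -153.54265355920222 [-4.87250904e+01  2.20417160e+01  4.51131394e-01 -7.48305643e-04
 -6.84119873e+01 -1.48172878e+01]
```

>>> jog_arm:
  increments:
    - [0,0,0.5,0.98]
    - [0,0,0.5,0.98]
    - [0,0,0.5,0.98]
    - [0,0,0.5,0.98]
    - [0,0,0.5,0.98]
    - [0,0,0.5,0.98]
    - [0,0,0.5,0.98]
    - [0,0,0,0]
  grip: 0

```text
time_s: 2.2
tcp_pos: [0.2783, -0.5592, 0.3331]
ee_rot: [[-0.996, 0.087, -0.002], [0.087, 0.996, 0.003], [0.002, 0.003, -1.0]]
wrist_force: [0.3, -0.7, -0.7]
gripper_width: 0.357
gripper_force: 0.0
```

>>> jog_arm:
  increments:
    - [-0.2,1,0,0]
    - [-0.2,1,0,0]
    - [-0.2,1,0,0]
    - [-0.2,1,0,0]
    - [-0.2,1,0,0]
    - [-0.2,1,0,0]
    - [-0.2,1,0,0]
    - [-0.2,1,0,0]
    - [-0.2,1,0,0]
    - [-0.2,1,0,0]

```text
time_s: 3.2
tcp_pos: [0.3361, -0.3631, 0.3356]
ee_rot: [[-0.996, 0.085, 0.001], [0.085, 0.996, -0.001], [-0.001, -0.001, -1.0]]
wrist_force: [0.2, -0.3, -0.2]
gripper_width: 0.007
gripper_force: 0.0
```

>>> jog_arm:
  increments:
    - [-0.2,1,0,0]
    - [-0.2,1,0,0]
    - [-0.2,1,0,0]
    - [-0.2,1,0,0]
    - [-0.2,1,0,0]
    - [-0.2,1,0,0]
    - [-0.2,1,0,0]
    - [-0.2,1,0,0]
    - [-0.2,1,0,0]
    - [-0.2,1,0,0]

```text
time_s: 4.2
tcp_pos: [0.3933, -0.1672, 0.3356]
ee_rot: [[-0.996, 0.085, 0.002], [0.085, 0.996, -0.0], [-0.002, -0.0, -1.0]]
wrist_force: [0.1, -0.8, -0.4]
gripper_width: 0.007
gripper_force: 0.0
```

>>> jog_arm:
  increments:
    - [-0.2,1,0,0]
    - [-0.2,1,0,0]
    - [-0.2,1,0,0]
    - [-0.2,1,0,0]
    - [-0.2,1,0,0]
    - [-0.2,1,0,0]
    - [-0.2,1,0,0]
    - [-0.2,1,0,0]
    - [-0.2,1,0,0]
    - [0,0,0,0]

```text
time_s: 5.2
tcp_pos: [0.4454, 0.0098, 0.3357]
ee_rot: [[-0.997, 0.082, 0.002], [0.082, 0.997, 0.001], [-0.002, 0.001, -1.0]]
wrist_force: [0.1, -0.5, 0.6]
gripper_width: 0.004
gripper_force: 0.0
```

```bash
cat >> h.py <<'E'
O=np.array([.68674,.0499]);ex=np.array([.99611,-.0881]);ey=np.array([.0881,.99611]);H=O-.105*ex+.082*ey
def where():
    s=sense();R=np.array(s['ee_rot']);g=np.array(s['tcp_pos'])+r.tcp_to_grasp*R[:,2]
    q=g[:2]-O
    print('t',round(s['time_s'],2),'grasp cab',round(q@ex,4),round(q@ey,4),'z',g[2].round(4),'world',g[:2].round(4),'yaw',np.degrees(np.arctan2(R[1,0],R[0,0])).round(2),'tilt',R[:2,2].round(4),'F',np.round(s['wrist_force'],1),'q6',s['joints'][5].round(1),'w',round(s['gripper_width'],3))
    return g
E
python3 -c "
from h import *
where()"
```

```text
t 5.2 grasp cab -0.2365 -0.0611 z 0.1722 world [0.4458 0.0099] yaw 175.27 tilt [0.0024 0.0005] F [ 0.1 -0.5  0.6] q6 -117.0 w 0.004
```

>>> jog_arm:
  increments:
    - [0,1,0.5,0]
    - [0,1,0.5,0]
    - [0,1,0.5,0]
    - [0,0,0.9,0]
    - [0,0,0.9,0]
    - [0,0,0.9,0]
    - [0,0,0.9,0]
    - [0,0,0.1,0]
    - [0,0,0,0]

```text
time_s: 6.1
tcp_pos: [0.4498, 0.0677, 0.231]
ee_rot: [[-0.996, 0.086, -0.0], [0.086, 0.996, -0.0], [0.0, -0.0, -1.0]]
wrist_force: [0.0, 0.0, 0.5]
gripper_width: 0.006
gripper_force: 0.0
```

```bash
python3 -c "
from h import *
where()
im=eyes.capture('scene');cv2.imwrite('pics/s1.png',cv2.resize(im[120:310,120:440],None,fx=2.4,fy=2.4))"
```

```text
t 6.1 grasp cab -0.2376 -0.0032 z 0.0675 world [0.4498 0.0676] yaw 175.04 tilt [-0.0003 -0.0004] F [0.  0.  0.5] q6 -124.1 w 0.006
```

View pics/s1.png

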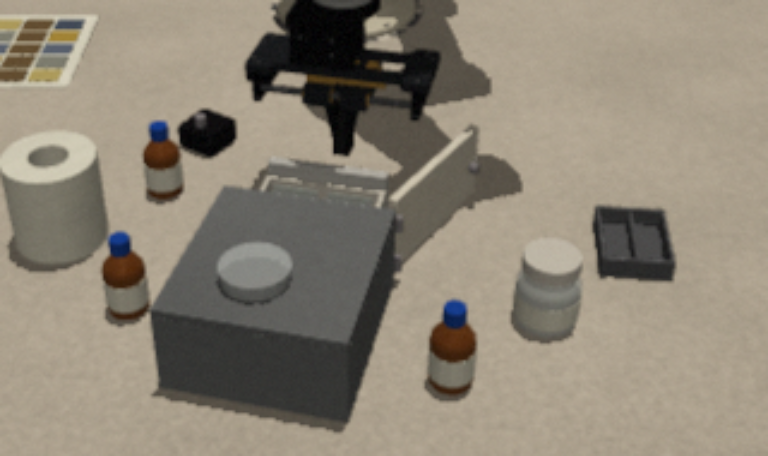

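The closed fingers hang at crop (343,150), facing the middle of the drawer front, and the path ahead is clear.

>>> jog_arm:
  increments:
    - [-0.8,0,0,0]
    - [-0.8,0,0,0]
    - [-0.5,0,0,0]
    - [-0.3,0,0,0]
    - [-0.3,0,0,0]
    - [-0.3,0,0,0]
    - [-0.3,0,0,0]
    - [-0.3,0,0,0]
    - [-0.3,0,0,0]
    - [-0.3,0,0,0]

```text
time_s: 7.15
tcp_pos: [0.5336, 0.0606, 0.2307]
ee_rot: [[-0.996, 0.087, -0.001], [0.087, 0.996, -0.0], [0.001, -0.0, -1.0]]
wrist_force: [-1.7, -1.0, 1.5]
gripper_width: 0.003
gripper_force: 0.9
```

>>> jog_arm:
  increments:
    - [-0.3,0,0,0]
    - [-0.3,0,0,0]
    - [-0.3,0,0,0]
    - [-0.3,0,0,0]
    - [-0.3,0,0,0]
    - [-0.3,0,0,0]

```text
time_s: 7.75
tcp_pos: [0.5696, 0.0575, 0.2307]
ee_rot: [[-0.996, 0.087, -0.0], [0.087, 0.996, -0.0], [0.0, -0.0, -1.0]]
wrist_force: [-2.3, -0.3, 1.3]
gripper_width: 0.002
gripper_force: 0.9
```

```bash
python3 -c "
from h import *
where()"
```

```text
t 7.75 grasp cab -0.1174 -0.0028 z 0.0672 world [0.5696 0.0575] yaw 175.01 tilt [-0.0003 -0.0001] F [-2.3 -0.3  1.3] q6 -117.0 w 0.002
```

>>> jog_arm:
  increments:
    - [-0.15,0,0,0]
    - [-0.15,0,0,0]
    - [-0.1,0,0,0]
    - [-0.1,0,0,0]
    - [0,0,0,0]

```text
time_s: 8.25
tcp_pos: [0.5794, 0.0568, 0.2307]
ee_rot: [[-0.996, 0.087, 0.001], [0.087, 0.996, 0.0], [-0.001, 0.0, -1.0]]
wrist_force: [-0.4, -0.3, -0.1]
gripper_width: 0.01
gripper_force: 0.3
```

>>> jog_arm:
  increments:
    - [-0.05,0,0,0]
    - [-0.05,0,0,0]
    - [0,0,0,0]

```text
time_s: 8.55
tcp_pos: [0.5812, 0.0566, 0.2307]
ee_rot: [[-0.996, 0.087, 0.0], [0.087, 0.996, 0.0], [-0.0, 0.0, -1.0]]
wrist_force: [-0.9, 0.2, -0.2]
gripper_width: 0.004
gripper_force: 0.6
```

>>> jog_arm:
  increments:
    - [-0.05,0,0,0]
    - [0,0,0,0]

```text
time_s: 8.75
tcp_pos: [0.5818, 0.0566, 0.2307]
ee_rot: [[-0.996, 0.087, -0.001], [0.087, 0.996, -0.0], [0.001, -0.0, -1.0]]
wrist_force: [-3.9, 1.3, 1.1]
gripper_width: 0.006
gripper_force: 1.8
```

```bash
python3 -c "
from h import *
where()"
```

```text
t 8.75 grasp cab -0.1053 -0.0026 z 0.0672 world [0.5816 0.0566] yaw 175.01 tilt [-0.0012 -0.    ] F [-3.9  1.3  1.1] q6 -116.4 w 0.006
```

>>> jog_arm:
  increments:
    - [-0.05,0,0,0]
    - [0,0,0,0]

```text
time_s: 8.95
tcp_pos: [0.5822, 0.0565, 0.2306]
ee_rot: [[-0.996, 0.087, -0.003], [0.087, 0.996, -0.0], [0.003, -0.001, -1.0]]
wrist_force: [-6.3, 2.3, 2.7]
gripper_width: 0.002
gripper_force: 3.1
```

>>> jog_arm:
  increments:
    - [-0.05,0,0,0]
    - [0,0,0,0]

```text
time_s: 9.15
tcp_pos: [0.5825, 0.0564, 0.2305]
ee_rot: [[-0.996, 0.087, -0.005], [0.087, 0.996, -0.001], [0.005, -0.001, -1.0]]
wrist_force: [-8.3, 3.3, 4.9]
gripper_width: 0.008
gripper_force: 4.2
```

>>> jog_arm:
  increments:
    - [0.3,0,0,0]
    - [0.7,0,0,0]
    - [1,0,0,0]
    - [1,0,0,0]
    - [1,0,-1,0]
    - [0,0,-1,0]
    - [0,0,-1,0]
    - [0,0.5,-1,0]
    - [0,1,0,0]
    - [0,1,0,0]

```text
time_s: 10.15
tcp_pos: [0.5094, 0.1135, 0.3123]
ee_rot: [[-0.996, 0.088, 0.005], [0.088, 0.996, 0.002], [-0.005, 0.002, -1.0]]
wrist_force: [0.0, -0.1, -0.2]
gripper_width: 0.005
gripper_force: 0.0
```

>>> jog_arm:
  increments:
    - [0,1,0,0]
    - [0,1,0,0]
    - [0,1,0,0]
    - [0,1,0,0]
    - [0,1,0,0]
    - [0,0.5,0,0]
    - [0,0,0,-1]
    - [0,0,0,-1]
    - [0,0,0,-1]
    - [0,0,0,-1]

```text
time_s: 11.15
tcp_pos: [0.5184, 0.2229, 0.3106]
ee_rot: [[-0.972, -0.234, -0.0], [-0.234, 0.972, -0.0], [0.0, -0.0, -1.0]]
wrist_force: [0.6, -0.3, 1.0]
gripper_width: 0.005
gripper_force: 0.0
```

>>> jog_arm:
  increments:
    - [0,0,0,-1]
    - [0,0,0,-1]
    - [0,0,0,-1]
    - [0,0,0,-1]
    - [0,0,0,-1]
    - [0,0,0,-1]
    - [0,0,0,-1]
    - [0,0,0,-1]
    - [0,0,0,0]
    - [0,0,0,0]

```text
time_s: 12.15
tcp_pos: [0.5184, 0.2227, 0.3107]
ee_rot: [[-0.644, -0.765, -0.0], [-0.765, 0.644, -0.0], [0.0, 0.0, -1.0]]
wrist_force: [-0.1, 1.0, 0.1]
gripper_width: 0.006
gripper_force: 0.0
```

```bash
python3 -c "
from h import *
where()
im=eyes.capture('top');cv2.imwrite('pics/t1.png',cv2.resize(im[85:250,120:345],None,fx=3.5,fy=3.5))"
```

```text
t 12.15 grasp cab -0.1829 0.1573 z 0.1472 world [0.5184 0.2227] yaw -130.08 tilt [-0.0001 -0.0001] F [-0.1  1.   0.1] q6 -79.8 w 0.006
```

View pics/t1.png

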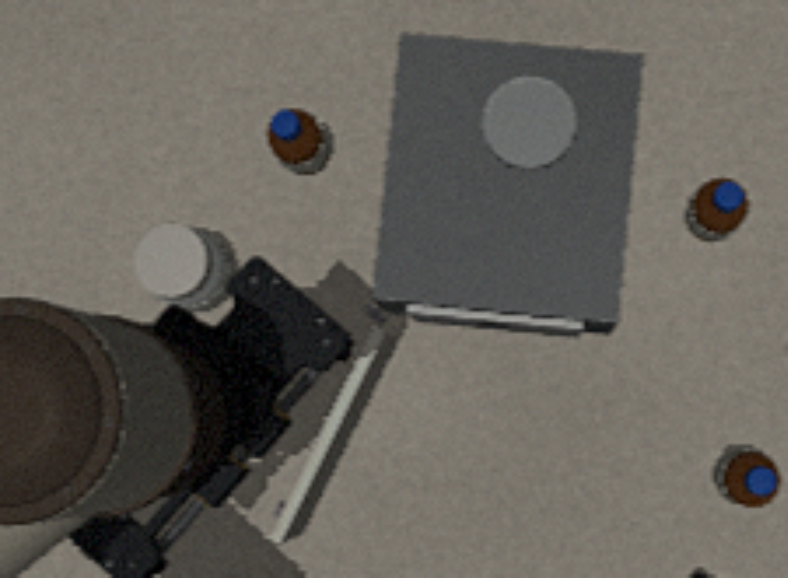

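The drawer is home: its panel is flush along crop (410–580, 318). The door is still open, from (375,350) to (280,540), and the fingers are on its outer side.

>>> jog_arm:
  increments:
    - [0,0,0,-1]
    - [0,0,0,-1]
    - [0,0,0,-1]
    - [0,0,0,-0.5]
    - [0,0,0.9,0]
    - [0,0,0.9,0]
    - [0,0,0.9,0]
    - [0,0,0.9,0]
    - [0,0,0.4,0]
    - [0,0,0,0]

```text
time_s: 13.2
tcp_pos: [0.5182, 0.2225, 0.2297]
ee_rot: [[-0.406, -0.914, -0.002], [-0.914, 0.406, -0.002], [0.002, 0.001, -1.0]]
wrist_force: [0.5, -0.2, -0.3]
gripper_width: 0.0
gripper_force: 0.0
```

```bash
cat >> h.py <<'E'
def door():
    g=where();s=sense();X=np.array(s['ee_rot'])[:2,0];v=g[:2]-H
    e=v@X; Y=np.array(s['ee_rot'])[:2,1]; rad=np.linalg.norm(v)
    # door angle if fingers touch (half depth 9.5 mm)
    yaw=np.degrees(np.arctan2(v[1],v[0]))+np.degrees(np.arcsin(.0095/rad))
    print('tool rel hinge x',round(e,4),'y',round(v@Y,4),'theta if touching',round(np.radians((-95.05-yaw)%360),3),'tool theta',round(np.radians((-5.05-np.degrees(np.arctan2(X[1],X[0])))%360),3))
E
python3 -c "
from h import *
door()"
```

```text
t 13.2 grasp cab -0.1834 0.1567 z 0.0662 world [0.5178 0.2222] yaw -113.98 tilt [-0.002  -0.0016] F [ 0.5 -0.2 -0.3] q6 -63.7 w 0.0
tool rel hinge x -0.0453 y 0.0984 theta if touching 2.244 tool theta 1.901
```

Approach by 30 mm, then start the arc.

>>> jog_arm:
  increments:
    - [0.5,0,0,0]
    - [0.5,0,0,0]
    - [0.4,0,0,0]
    - [0.3,0,0,0]
    - [0.3,0,0,-0.75]
    - [0.3,0.02,0,-0.75]
    - [0.3,0.02,0,-0.75]
    - [0.3,0.02,0,-0.75]
    - [0.3,0.02,0,-0.75]
    - [0.3,0.02,0,-0.75]

```text
time_s: 14.2
tcp_pos: [0.493, 0.1571, 0.2313]
ee_rot: [[-0.055, -0.998, 0.001], [-0.998, 0.055, 0.001], [-0.001, -0.001, -1.0]]
wrist_force: [-0.1, 1.5, 0.3]
gripper_width: 0.005
gripper_force: 0.6
```

```bash
python3 -c "
from h import *
door()"
```

```text
t 14.2 grasp cab -0.2023 0.0899 z 0.0678 world [0.4932 0.1573] yaw -93.17 tilt [0.0011 0.001 ] F [-0.1  1.5  0.3] q6 -38.8 w 0.005
tool rel hinge x -0.0111 y 0.097 theta if touching 1.555 tool theta 1.538
```

>>> jog_arm:
  increments:
    - [0.3,0.03,0,-0.75]
    - [0.3,0.03,0,-0.75]
    - [0.3,0.03,0,-0.75]
    - [0.3,0.03,0,-0.75]
    - [0.3,0.03,0,-0.75]
    - [0.3,0.03,0,-0.75]
    - [0.3,0.03,0,-0.75]
    - [0.3,0.03,0,-0.75]
    - [0.3,0.03,0,-0.75]
    - [0.3,0.03,0,-0.75]

```text
time_s: 15.2
tcp_pos: [0.4999, 0.0982, 0.2313]
ee_rot: [[0.518, -0.855, 0.002], [-0.855, -0.518, 0.001], [-0.0, -0.002, -1.0]]
wrist_force: [-0.6, 1.5, -0.1]
gripper_width: 0.009
gripper_force: 0.6
```

```bash
python3 -c "
from h import *
door()"
```

```text
t 15.2 grasp cab -0.1901 0.0318 z 0.0678 world [0.5002 0.0983] yaw -58.79 tilt [0.0017 0.001 ] F [-0.6  1.5 -0.1] q6 1.8 w 0.009
tool rel hinge x -0.0099 y 0.0983 theta if touching 0.942 tool theta 0.938
```

>>> jog_arm:
  increments:
    - [0.3,0.03,0,-0.75]
    - [0.3,0.03,0,-0.75]
    - [0.3,0.03,0,-0.75]
    - [0.3,0.03,0,-0.75]
    - [0.3,0.03,0,-0.75]
    - [0.3,0.03,0,-0.75]
    - [0.3,0.03,0,-0.75]
    - [0.3,0.03,0,-0.75]
    - [0.3,0.03,0,-0.75]
    - [0.3,0.03,0,-0.75]

```text
time_s: 16.2
tcp_pos: [0.5385, 0.0531, 0.2311]
ee_rot: [[0.91, -0.414, 0.0], [-0.414, -0.91, 0.0], [-0.0, -0.0, -1.0]]
wrist_force: [-1.3, 1.3, 0.4]
gripper_width: 0.006
gripper_force: 0.6
```

>>> jog_arm:
  increments:
    - [0.2,0.02,0,-0.5]
    - [0.2,0.02,0,-0.5]
    - [0.2,0.02,0,-0.5]
    - [0.2,0.02,0,-0.5]
    - [0.1,0.01,0,-0.25]
    - [0.1,0.01,0,-0.25]
    - [0,0,0,0]

```text
time_s: 16.9
tcp_pos: [0.5568, 0.0446, 0.2309]
ee_rot: [[0.974, -0.227, 0.0], [-0.227, -0.974, 0.0], [0.0, -0.0, -1.0]]
wrist_force: [-0.5, 0.2, 0.3]
gripper_width: 0.009
gripper_force: 0.0
```

```bash
python3 -c "
from h import *
door()"
```

```text
t 16.9 grasp cab -0.1289 -0.0167 z 0.0674 world [0.5569 0.0446] yaw -13.11 tilt [0.0004 0.0001] F [-0.5  0.2  0.3] q6 55.7 w 0.009
tool rel hinge x -0.0098 y 0.1011 theta if touching 0.144 tool theta 0.141
```

>>> jog_arm:
  increments:
    - [0.1,0,0,-0.25]
    - [0.1,0,0,-0.25]
    - [0.1,0,0,-0.25]
    - [0.1,0,0,-0.25]
    - [0.1,0,0,-0.25]
    - [0.1,0,0,-0.25]
    - [0,0,0,0]

```text
time_s: 17.6
tcp_pos: [0.569, 0.0427, 0.2308]
ee_rot: [[0.994, -0.108, 0.001], [-0.108, -0.994, 0.0], [0.001, -0.0, -1.0]]
wrist_force: [-0.6, 0.2, 0.4]
gripper_width: 0.007
gripper_force: 0.0
```

>>> jog_arm:
  increments:
    - [0.05,0,0,-0.12]
    - [0.05,0,0,-0.1]
    - [0,0,0,0]

```text
time_s: 17.9
tcp_pos: [0.5698, 0.0425, 0.2307]
ee_rot: [[0.996, -0.091, -0.003], [-0.091, -0.996, -0.0], [-0.003, 0.001, -1.0]]
wrist_force: [-3.8, 1.1, 3.7]
gripper_width: 0.001
gripper_force: 2.5
```

>>> jog_arm:
  increments:
    - [0.05,0,0,0]
    - [0,0,0,0]

```text
time_s: 18.1
tcp_pos: [0.5701, 0.0425, 0.2305]
ee_rot: [[0.996, -0.091, -0.005], [-0.091, -0.996, -0.001], [-0.005, 0.001, -1.0]]
wrist_force: [-8.0, 2.3, 4.3]
gripper_width: 0.003
gripper_force: 3.6
```

The force is rising against the stop. I'll hold briefly, back off, and verify.

>>> jog_arm:
  increments:
    - [0.05,0,0,0]
    - [0,0,0,0]
    - [0,0,0,0]
    - [-0.2,0,0,0]
    - [-0.8,0,0,0]
    - [-1,0,0,0]
    - [-1,0,-1,0]
    - [0,0,-1,0]
    - [0,0,-1,0]
    - [0,0,-1,0]

```text
time_s: 19.1
tcp_pos: [0.5132, 0.0479, 0.312]
ee_rot: [[0.996, -0.09, 0.003], [-0.09, -0.996, 0.001], [0.003, -0.001, -1.0]]
wrist_force: [0.2, -0.7, -0.4]
gripper_width: 0.003
gripper_force: 0.0
```

>>> jog_arm:
  increments:
    - [-1,0,-1,0]
    - [-1,0,-1,0]
    - [0,1,-1,0]
    - [0,1,0,0]
    - [0,1,0,0]
    - [0,1,0,0]
    - [0,1,0,0]
    - [0,1,0,0]
    - [0,1,0,0]
    - [0,0,0,0]

```text
time_s: 20.1
tcp_pos: [0.4603, -0.0895, 0.371]
ee_rot: [[0.996, -0.093, 0.002], [-0.093, -0.996, -0.0], [0.002, 0.0, -1.0]]
wrist_force: [0.2, -0.4, 0.4]
gripper_width: 0.004
gripper_force: 0.0
```

```bash
python3 -c "
from h import *
where()
im=eyes.capture('top');cv2.imwrite('pics/t2.png',cv2.resize(im[85:250,120:385],None,fx=3,fy=3))"
```

```text
t 20.1 grasp cab -0.2129 -0.1588 z 0.2075 world [ 0.4607 -0.0896] yaw -5.36 tilt [ 0.002  -0.0003] F [ 0.2 -0.4  0.4] q6 75.7 w 0.004
```

View pics/t2.png

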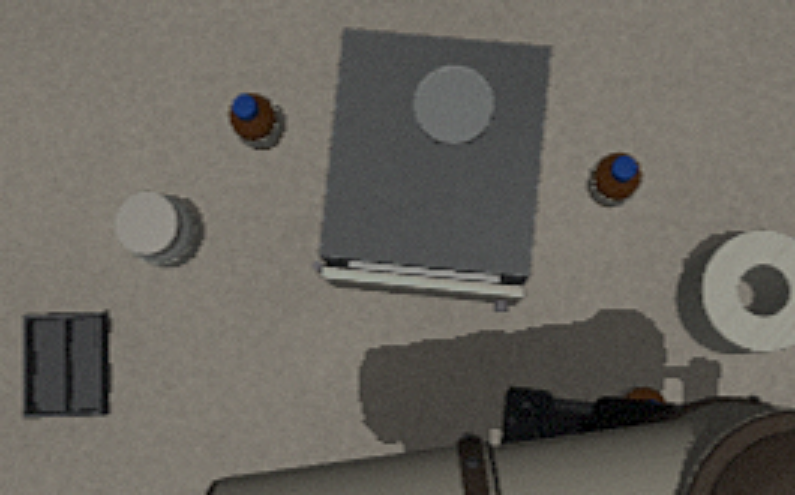

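The door lies across the front, its outer top edge running crop (323,281)–(523,298). The bystanders look unmoved. I'll check the door's angle numerically.

```bash
python3 -c "
from h import *
im=cv2.imread('pics/t2.png')
Q=lambda x,y,z: unproj('top',(120+(x+.5)/3-.5,85+(y+.5)/3-.5),z)[:2]
g=eyes.capture('top').astype(float).mean(2)
# outer door top edge: strongest bright->dark transition along cabinet -x, in cabinet coords
for yc in np.arange(-.07,.075,.01):
    xs=np.arange(-.13,-.075,.001)
    v=np.array([cv2.getRectSubPix(g.astype(np.float32),(1,1),tuple(map(float,proj('top',np.r_[O+x*ex+yc*ey,.087]))))[0,0] for x in xs])
    d=np.diff(v); i=np.argmax(d); print(round(yc,3),'outer edge',round(xs[i],4),v[::3].round().astype(int).tolist())
for n in ['sample0','jar','roll','counter','tray','petri']:
    print(n,[np.round(d['centre'],3).tolist() for d in eyes.spot_in('top',n) if d['conf']>.5])
"
```

```text
-0.07 outer edge -0.105 [123, 121, 117, 114, 113, 91, 79, 54, 65, 138, 149, 140, 19, 29, 50, 81, 79, 80, 82]
-0.06 outer edge -0.104 [116, 115, 118, 115, 100, 80, 77, 66, 58, 135, 154, 137, 87, 120, 76, 86, 82, 82, 82]
-0.05 outer edge -0.105 [121, 113, 118, 118, 116, 121, 109, 62, 65, 160, 152, 140, 118, 145, 106, 86, 80, 85, 81]
-0.04 outer edge -0.094 [116, 120, 117, 119, 113, 112, 111, 53, 70, 131, 156, 141, 85, 151, 78, 79, 83, 77, 81]
-0.03 outer edge -0.105 [119, 117, 119, 118, 117, 123, 107, 54, 62, 150, 151, 127, 125, 146, 50, 86, 83, 82, 76]
-0.02 outer edge -0.094 [115, 112, 115, 113, 113, 116, 108, 61, 68, 136, 155, 141, 75, 154, 99, 74, 84, 81, 78]
-0.01 outer edge -0.104 [114, 112, 116, 116, 115, 117, 118, 60, 69, 141, 152, 131, 107, 147, 45, 86, 82, 81, 78]
0.0 outer edge -0.105 [119, 120, 118, 117, 115, 119, 104, 66, 70, 156, 153, 140, 109, 143, 101, 80, 81, 83, 79]
0.01 outer edge -0.094 [119, 121, 117, 115, 119, 118, 107, 52, 73, 136, 154, 144, 91, 150, 65, 86, 79, 80, 78]
0.02 outer edge -0.105 [119, 118, 118, 119, 118, 125, 101, 54, 66, 157, 154, 132, 130, 141, 97, 81, 79, 80, 78]
0.03 outer edge -0.094 [121, 122, 120, 113, 118, 120, 104, 56, 77, 138, 154, 143, 86, 151, 91, 73, 83, 77, 79]
0.04 outer edge -0.105 [117, 120, 123, 122, 116, 121, 114, 55, 66, 151, 152, 129, 116, 145, 68, 80, 79, 78, 79]
0.05 outer edge -0.105 [119, 115, 118, 120, 120, 121, 105, 58, 70, 157, 153, 140, 108, 142, 100, 78, 78, 79, 81]
0.06 outer edge -0.094 [117, 120, 121, 120, 122, 120, 114, 52, 72, 138, 156, 137, 73, 118, 53, 80, 80, 79, 81]
0.07 outer edge -0.105 [119, 115, 120, 121, 119, 117, 104, 61, 63, 159, 155, 141, 37, 23, 51, 89, 80, 82, 80]
sample0 [[0.722, 0.2, 0.056], [0.502, -0.124, 0.057], [0.673, -0.096, 0.057]]
jar [[0.63, 0.275, 0.074]]
roll [[0.596, 0.057, 0.08], [0.583, -0.202, 0.103]]
counter []
tray [[0.516, 0.372, 0.001]]
petri [[0.728, 0.039, 0.104]]
```

The outer edge sits at x = -105 mm across the whole width, so the door is fully shut, and the drawer panel right behind it at -94 mm is home. The bystanders that show haven't moved; the arm hides the counter and part of one bottle, but it stayed well above both.

```bash
python3 -c "
from station import r
print(r.finish_job())"
```

```text
the job is handed in; nothing more can be done
None
```

The drawer was pushed fully home, then the door swung fully shut over it with closed fingertips, and the job was handed in at about 20 s with no verdict returned; the bystanders I could see had not moved, but the arm hid the counter and part of one bottle in the last picture.

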